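# Set out the stamping place at the goods-in desk

## Task

Set the desk out for stamping delivery notes: put the ink pad between the clipboard and the calculator, lying lengthwise alongside the middle of the clipboard's long edge, and stand the stamp face down on its felt, lengthwise inside the rim. Lay the stapler crosswise behind the clipboard's clip end, parallel to that edge and centred on it, and stand the pot of paper clips behind the middle of the calculator's display end, where behind means on the side away from the robot. Leave a gap of two fingers (about 30 mm) between clipboard and ink pad, clipboard and stapler, and calculator and pot, and leave everything else where it is.

Things in the scene. Friction and masses are not known exactly. Their poses are not given: they have to be found in the camera images.
- clipboard: Small brown hardboard clipboard holding a pad of white delivery notes, 185 mm long (its x) by 120 mm wide (its y); fixed to the desk. Board 3 mm thick, paper up to 6 mm, steel clip 80 mm wide and up to 15 mm high at the +x end. Origin: centre of its underside. +x points away from the robot, towards the clip end (within about 0.12 rad of world x). It lies on the left or on the right, the calculator on the other side.
- calculator: Grey desk calculator with white and black keys and a green display, 140 mm long (its x) by 95 mm wide (its y), fixed to the desk; 18 mm high, 22 mm over the keys, 30 mm at the display end. Origin: centre of its underside. +x points away from the robot, towards the display end (within about 0.12 rad of world x).
- ink_pad: Open flat dark steel tin with a blue ink felt, 100 mm long (its x) by 60 mm wide (its y), loose, about 0.12 kg. Rim 16 mm high and 3 mm thick; felt 94 x 54 mm, its top 12 mm above the underside. Origin: centre of the underside; z up. Both ways round are the same. Best gripped across the 60 mm width with the fingertips close above the desk.
- stamp: Wooden hand stamp, loose, about 0.09 kg: a rectangular light wood block 62 mm long (its x) by 30 mm wide (its y) and 20 mm high with a black rubber face underneath, and an upright round brown wooden handle 24 mm in diameter from 39 to 76 mm above the face, on the block's centre. Origin: centre of the rubber face (underside); z up along the handle. Both ways round are the same.
- stapler: Black desk stapler lying on its base, loose, about 0.20 kg, 126 mm long (its x) by 36 mm wide (its y) by 50 mm high; upper arm 34 mm wide between 32 and 49 mm above the desk. Origin: centre of the underside of the base; z up. Either end may point either way.
- clip_pot: Round black open pot filled with paper clips, loose, about 0.08 kg, 58 mm outside diameter, 42 mm high, wall 3 mm. Origin: centre of the underside; z up.
- tape_roll: Bystander, to be left alone: yellow roll of adhesive tape lying flat, 84 mm in diameter, 25 mm high, loose, beyond the middle of the work area. Origin: centre of the underside.
- staple_box: Bystander, to be left alone: small green box of staples, 34 x 48 x 26 mm high, loose, at the left. Origin: centre of the underside.
- eraser: Bystander, to be left alone: white eraser in a cardboard sleeve, 22 x 56 x 12 mm high, loose, at the right. Origin: centre of the underside.
- mug: Bystander, to be left alone: white mug, 80 mm in diameter, 92 mm high, loose, at the back right. Origin: centre of the underside.
Not all that is in view belongs to the job. What is shaped like the stamp but turquoise is not meant. Leave any turquoise look-alike of the stapler alone.

How it is judged:
By the outcome, as a careful person would: the job done as asked, in the order asked, and still so for the second after the job is handed in, with the robot touching nothing.
It also fails if it takes over 109 s, if anything falls off the work surface, if the arm or the gripper's body presses on something with over 40 N, if the wrist force passes 120 N, or if a joint passes its speed limit or range.

## Robot

A 6-joint arm with a two-finger parallel gripper is mounted at the origin on the work surface. World frame = base frame: x ahead of the robot, y to its left, z up, the work surface at z = 0. Lengths are in mm, angles in rad, forces in N, time in s.
With the tool pointing down it reaches from about 400 to 925 mm from the base axis. Payload 12.5 kg.
Tool frame: the origin (TCP) lies midway between the tips of the shut fingers; the grasp point (between the pads) lies 19 mm behind it; z points along the fingers, y is the line along which they close (so a half turn about z gives the same grasp; the last joint's range is limited). The gripper opens to 95 mm and grips with 3 to 60 N. Pads are 20 mm wide; open, the fingers measure 119 mm over their backs; the gripper's body (75 mm by 180 mm) begins 59 mm behind the grasp point.
Start: joints at [-1.257, 0.491, 1.559, -0, 1.092, -0.106], TCP at [254.76, -570.74, 214.661] pointing down, gripper open.
Joint ranges: [-3.1, 3.1], [-0.84, 2.19], [0.05, 2.79], [-1.13, 4.28], [0.06, 2.93], [-2.69, 2.69]. Speed limits (rad/s): [2.22, 2.22, 2.79, 3.14, 3.14, 3.14].

## Interface

Orientations are given as [roll, pitch, yaw] about the fixed x, y, z axes, in that order (R = Rz(yaw) Ry(pitch) Rx(roll)).
In Python, from cell import state, read_camera, camera_info, env gives the robot as it stands.
- The arm moves only by the tool move_arm, never from a script. Its argument "commands" is a list of rows, each a list of 3 entries, a list of its own where there are three numbers: the shift along the world's x, y, z in cm, then the turn, a rotation vector about the world's x, y, z in degrees, then the opening, from 0 (shut) to 1 (fully open). A call has 1 to 10 rows; each row shifts and turns the commanded pose from where the row before left it; what a row does not reach is not made up. A row lasts 1/10 s, in which the tool goes at most 50 mm and 8.59 degrees, less where a joint would pass 70% of its speed; a pose out of reach is approached as far as the arm can. A call with a gripper value outside its range is refused whole. The fingers move at their own pace and stop on an object; the grip force is fixed at half the most. Time passes only in rows, so rows that do not move let the fingers close. It gives the time, the measured TCP pose, the force, the opening and the grip force at its end, in the units of the state.
- state(): the state, without advancing time (a new reading comes with each control period).
- read_camera(name): name is "scene" or "top" or "wrist"; returns the picture (420x560x3 uint8, blue, green, red); there is no depth.
- camera_info(name): a dict with "K" (3x3 intrinsics, pixels), "cam_to_world" (4x4, takes a point from camera to world coordinates). Camera axes: x right, y down, z forward; pixel columns grow to the right and rows downward; lengths in mm; the calibration is good to about 2 mm. A picture is of the moment at which its call begins: read the wrist's pose just before it. camera_info takes no time and is no camera call; for the wrist camera it gives the pose at the moment of the call.
- env.job_done(): hands the job in; it is judged then, once.
The state is a dict: "t": time; "joints": joint angles; "qvel": joint speeds; "tau": joint torques, N m; "eef_pos": TCP position; "tcp_rot": TCP orientation; "ft_force": force on the tool from outside, world axes, zero at the start; "moment": the same for the moment, N m; "opening": opening from 0.0 (shut) to 1.0 (fully open); "grip_force": force on a finger pad.
Only numpy, scipy, OpenCV 4.12 (cv2) and the standard library are available. Lean on these libraries where they do the work, as an engineer would, in place of code of your own. Each camera call takes 0.05 s, during which the arm holds its last target. There are 200 camera calls.

## Working session

There is one attempt and no reset: what is moved stays moved. The work goes in short steps, Python scripts to look and compute and a tool call to move; the robot and the scene stay as the last step left them, time stands still between calls to the robot, and variables do not carry over. Pictures are saved under pics/ and viewed, at most 14 in all, crops included, and the job is handed in when it is done.

Besides the shell and the picture viewer there is one more tool, called after "Request:" as name([rows], argument=value, ...), one row to a line, values as JSON. move_arm: Moves the arm, as the interface text tells. Its arguments: {"type":"object","properties":{"commands":{"type":"array"}},"required":["commands"]}

```bash
ls; mkdir -p pics
python3 - <<'E'
from cell import *
import cv2
for n in("top","scene"):
    i=read_camera(n);cv2.imwrite(f"pics/{n}0.png",i);c=camera_info(n);print(n,c["K"],c["cam_to_world"])
print(state())
E
```

```text
pics
top [[522.96203548   0.         292.47152415]
 [  0.         522.96203548 209.86234239]
 [  0.           0.           1.        ]] [[-2.09724565e-02 -9.98106620e-01  5.78215525e-02  4.24019164e+02]
 [-9.99465086e-01  2.23823574e-02  2.38447598e-02 -1.57719477e+01]
 [-2.50937953e-02 -5.72905397e-02 -9.98042131e-01  1.32770563e+03]
 [ 0.00000000e+00  0.00000000e+00  0.00000000e+00  1.00000000e+00]]
scene [[466.13761708   0.         283.06810653]
 [  0.         466.13761708 201.9909547 ]
 [  0.           0.           1.        ]] [[-5.85237272e-01  4.39599185e-01 -6.81358857e-01  1.40082917e+03]
 [ 8.10608702e-01  2.96174740e-01 -5.05167354e-01  6.76746765e+02]
 [-2.02698745e-02 -8.47958183e-01 -5.29675422e-01  7.69182497e+02]
 [ 0.00000000e+00  0.00000000e+00  0.00000000e+00  1.00000000e+00]]
{'t': 0.1, 'joints': array([-1.25658057e+00,  4.91442789e-01,  1.55939745e+00,  3.25614206e-05,
        1.09170148e+00, -1.05564360e-01]), 'qvel': array([-0.00039717, -0.00307983, -0.00212249,  0.00038081, -0.00016982,
        0.0002326 ]), 'tau': array([ 2.82657114e-03, -6.13622189e+01, -2.58606166e+01,  6.93492615e-02,
        4.70207131e-02, -2.08903043e-05]), 'eef_pos': array([ 254.70478996, -570.50485447,  214.15220406]), 'tcp_rot': array([-3.14065192e+00, -1.28721553e-04,  4.19765035e-01]), 'ft_force': array([ 0.01259519,  0.15719143, -0.05852582]), 'moment': array([-0.01170942,  0.00238001, -0.00185994]), 'grip_force': 0.0, 'opening': 0.9998212418777346}
```

View pics/top0.png

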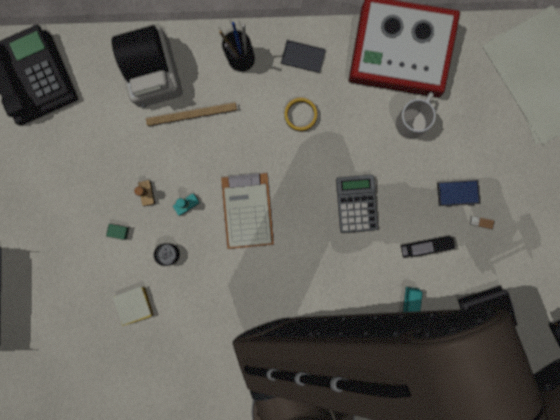

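View pics/scene0.png

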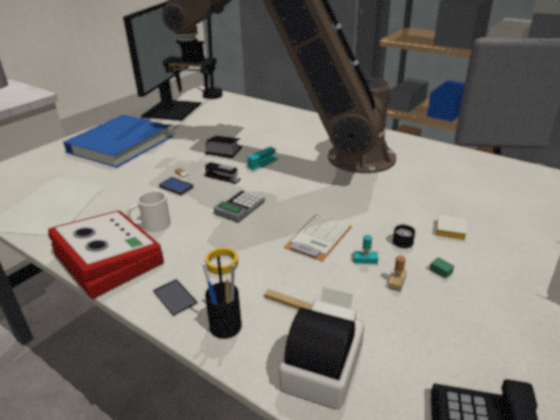

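Top view: clipboard (247,210) on the left, calculator (357,204), ink pad (459,193, blue), black stapler (428,246), wood stamp (146,192), pot (167,254). Look-alikes are the turquoise stamp (186,204) and turquoise stapler (413,300). By colour, the wooden stamp and the black stapler are the ones meant. I'll confirm this in a crop.

```bash
cat > h.py <<'E'
from cell import *
import cv2, numpy as np
def ray(n,uv,z,c=None):
    c=c or camera_info(n);K=np.array(c["K"]);T=np.array(c["cam_to_world"])
    uv=np.atleast_2d(np.asarray(uv,float));d=(np.c_[uv,np.ones(len(uv))]@np.linalg.inv(K).T)@T[:3,:3].T
    o=T[:3,3];return (o+d*((z-o[2])/d[:,2:3]))[:,:2]
def proj(n,p,c=None):
    c=c or camera_info(n);T=np.linalg.inv(c["cam_to_world"]);p=np.atleast_2d(p)
    q=(p@T[:3,:3].T+T[:3,3])@np.array(c["K"]).T;return q[:,:2]/q[:,2:]
def blob(im,box,lo,hi,n=0):
    "HSV mask in box u0,v0,u1,v1 -> contour points (full image) of largest"
    u0,v0,u1,v1=box;h=cv2.cvtColor(im[v0:v1,u0:u1],cv2.COLOR_BGR2HSV)
    m=cv2.inRange(h,lo,hi);m=cv2.morphologyEx(m,cv2.MORPH_CLOSE,np.ones((3,3)))
    cs,_=cv2.findContours(m,cv2.RETR_EXTERNAL,cv2.CHAIN_APPROX_NONE)
    return max(cs,key=cv2.contourArea)[:,0].astype(float)+[u0,v0]
def rect(P):
    (c,s,a)=cv2.minAreaRect(P.astype(np.float32).reshape(-1,1,2))
    if s[0]<s[1]: s=s[::-1];a+=90
    return np.round(c,1),np.round(s,1),round((a+90)%180-90,1)
E
python3 - <<'E'
import cv2
from h import *
i=cv2.imread("pics/top0.png")
a=cv2.resize(i[165:275,100:280],None,fx=2.6,fy=2.6,interpolation=cv2.INTER_CUBIC)
b=cv2.resize(i[165:320,330:510],None,fx=1.9,fy=1.9,interpolation=cv2.INTER_CUBIC)
o=np.zeros((max(len(a),len(b)),a.shape[1]+b.shape[1],3),np.uint8);o[:len(a),:a.shape[1]]=a;o[:len(b),a.shape[1]:]=b
cv2.imwrite("pics/crop0.png",o)
h=cv2.cvtColor(i,cv2.COLOR_BGR2HSV)
for n,(u,v) in dict(desk=(200,160),board=(225,230),paper=(245,215),clip=(243,181),calc=(340,205),pad=(459,193),padrim=(440,190),stap=(410,250),stap2=(428,246),stamp=(146,192),stampb=(150,185),pot=(158,254)).items(): print(n,h[v,u])
E
```

```text
desk [ 25  21 143]
board [ 13  56 118]
paper [ 37  16 142]
clip [150   7 117]
calc [90  5 95]
pad [112 129  71]
padrim [113 127  52]
stap [34 70 29]
stap2 [132  13  96]
stamp [ 15 113  45]
stampb [ 16 104  81]
pot [90 11 72]
```

View pics/crop0.png

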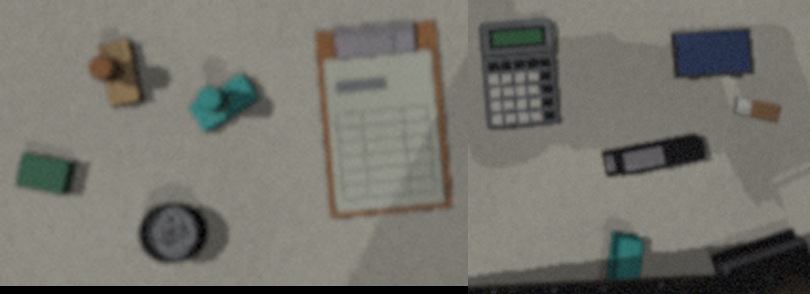

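The crop confirms both: the wooden stamp with the brown handle and the black stapler. Everything stands upright. Next, measure.

Run:
```python
from h import *
i=cv2.imread("pics/top0.png")
def pr(n,box,lo,hi,z):
    P=blob(i,box,lo,hi);print(n,len(P),rect(ray("top",P,z)),np.round(np.r_[P.min(0),P.max(0)]))
    return P
pr("clipb",(215,168,280,255),(5,38,60),(20,255,255),3)
pr("calc",(330,170,384,238),(0,0,0),(179,255,108),20)
pr("calcdisp",(330,170,384,200),(45,60,20),(85,255,255),30)
pr("pad",(430,175,485,212),(100,70,20),(125,255,110),14)
pr("stap",(395,230,462,262),(0,0,0),(179,255,62),45)
pr("stamp",(130,178,158,210),(8,80,20),(22,255,255),20)
pr("pot",(150,240,184,268),(0,0,0),(179,255,88),42)
pr("tape",(275,90,325,135),(15,120,60),(35,255,255),25)
pr("mug",(400,95,440,140),(0,0,150),(179,60,255),92)
m=i.copy()
```

```text
clipb 388 (array([502.1, 131.9]), array([187.2, 123.3]), 4.1) [220. 172. 273. 249.]
calc 186 (array([ 512. , -148.3]), array([146.1, 106.2]), 2.7) [335. 174. 379. 233.]
calcdisp 65 (array([ 559.4, -142.8]), array([67.5, 20.1]), -87.2) [342. 180. 369. 189.]
pad 111 (array([ 534.2, -400.7]), array([94.5, 54.2]), -87.2) [439. 181. 478. 204.]
stap 127 (array([ 402. , -313.3]), array([128.8,  34.7]), -80.4) [401. 236. 455. 256.]
stamp 66 (array([549.8, 391.4]), array([59.8, 43.4]), 11.6) [134. 181. 154. 204.]
pot 85 (array([396.5, 323. ]), array([72. , 54.2]), 89.5) [154. 243. 183. 265.]
tape 90 (array([741.2,  -9.9]), array([81.7, 78.2]), -1.3) [285.  98. 316. 130.]Traceback (most recent call last):
  File "<stdin>", line 14, in <module>
  File "<stdin>", line 4, in pr
  File "h.py", line 15, in blob
    return max(cs,key=cv2.contourArea)[:,0].astype(float)+[u0,v0]
           ~~~^^^^^^^^^^^^^^^^^^^^^^^^
ValueError: max() iterable argument is empty
```

Request:
move_arm([
  [[2.8,1.7,0],[0,0,6.9],1],
  [[2.8,1.7,0],[0,0,6.9],1],
  [[2.8,1.7,0],[0,0,6.9],1],
  [[2.8,1.7,0],[0,0,6.9],1],
  [[2.8,1.7,0],[0,0,6.9],1],
  [[2.8,1.7,0],[0,0,6.9],1],
  [[2.8,1.7,0],[0,0,6.9],1],
  [[2.8,1.7,0],[0,0,6.9],1],
  [[2.8,1.7,0],[0,0,6.9],1],
  [[2.8,1.7,0],[0,0,6.9],1],
])

```text
t: 1.1
eef_pos: [535.8, -399.8, 214.3]
tcp_rot: [-3.141, -0.0, 1.629]
ft_force: [0.6, 0.2, -0.8]
opening: 1.004
grip_force: 0.0
```

Run:
```python
from h import *
c=camera_info("wrist");i=read_camera("wrist");cv2.imwrite("pics/w1.png",i);np.save("w1.npy",c["cam_to_world"]);print(state()["eef_pos"],state()["tcp_rot"])
print(np.round(c["cam_to_world"],2),proj("wrist",[534,-401,14],c))
t=read_camera("top");cv2.imwrite("pics/top1.png",t)
```

```text
[ 539.14334419 -397.22194143  214.16202781] [ 3.14071601e+00 -1.00206791e-03  1.63869356e+00]
[[ 1.0000e+00  6.0000e-02  2.0000e-02  5.3217e+02]
 [ 6.0000e-02 -9.6000e-01 -2.9000e-01 -3.1806e+02]
 [ 0.0000e+00  2.9000e-01 -9.6000e-01  3.8512e+02]
 [ 0.0000e+00  0.0000e+00  0.0000e+00  1.0000e+00]] [[272.38060058 181.36470428]]
```

View pics/w1.png

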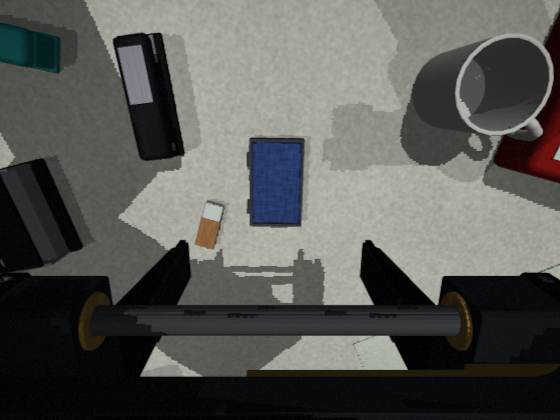

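The wrist view shows the pad at (276,182), the eraser close by at (209,225), the stapler at (150,97) and the mug at (490,90). Measure these.

Run:
```python
from h import *
i=cv2.imread("pics/w1.png");c={"K":camera_info("wrist")["K"],"cam_to_world":np.load("w1.npy")}
P=blob(i,(235,125,315,240),(100,60,15),(125,255,140));
for z in(12,16):print("pad",z,rect(ray("",P,z,c)))
h=cv2.cvtColor(i,cv2.COLOR_BGR2HSV)
P=blob(i,(105,25,190,165),(0,0,0),(179,255,60));print("stap",[rect(ray("",P,z,c)) for z in(10,45)])
print("eraser",ray("",[[198,245],[224,203]],6,c),"mugrim",ray("",[[504,85]],92,c),"stap ends px",ray("",[[138,34],[162,158],[118,38],[162,34]],45,c))
t=cv2.imread("pics/top1.png")
P=blob(t,(430,175,485,212),(100,70,20),(125,255,110));print("top pad",len(P),rect(ray("top",P,14)))
```

```text
pad 12 (array([ 538. , -403.6]), array([94.9, 56. ]), -87.5)
pad 16 (array([ 537.9, -402.7]), array([93.8, 55.4]), -87.5)
stap [(array([ 399. , -320.2]), array([127.6,  51.1]), -80.1), (array([ 411.4, -320. ]), array([115.7,  46.3]), -80.1)]
eraser [[ 447.76440495 -487.3064176 ]
 [ 478.72347034 -432.00484472]] mugrim [[ 719.10105548 -291.82107525]] stap ends px [[ 403.42018274 -263.55358677]
 [ 420.85275113 -376.3690715 ]
 [ 384.88889227 -267.95209155]
 [ 425.34936661 -262.2857472 ]]
top pad 103 (array([ 534.5, -397.7]), array([87.9, 53.5]), -87.2)
```

Request:
move_arm([
  [[0.05,-0.05,-4],[0,0,0],0.82],
  [[0,0,-4],[0,0,0],0.82],
  [[0,0,-4],[0,0,0],0.82],
  [[0,0,-3],[0,0,0],0.82],
  [[0,0,0],[0,0,0],0.82],
  [[0,0,0],[0,0,0],0.82],
])

```text
t: 1.8
eef_pos: [535.1, -401.7, 65.1]
tcp_rot: [-3.141, -0.0, 1.623]
ft_force: [0.8, -0.7, 0.5]
opening: 0.822
grip_force: 0.0
```

Run:
```python
from h import *
c=camera_info("wrist");i=read_camera("wrist");cv2.imwrite("pics/w2.png",i);print(state()["eef_pos"],state()["tcp_rot"])
P=blob(i,(100,60,450,400),(100,60,15),(125,255,140));print(np.r_[P.min(0),P.max(0)])
for z in(12,16):print("pad",z,rect(ray("",P,z,c)))
```

```text
[ 535.54059486 -402.00547797   66.15619191] [3.14039380e+00 1.21149922e-03 1.62327619e+00]
[237. 162. 318. 291.]
pad 12 (array([ 538.8, -405.3]), array([97.6, 56.8]), -87.4)
pad 16 (array([ 538.7, -403.8]), array([95.9, 55.8]), -87.4)
```

View pics/w2.png

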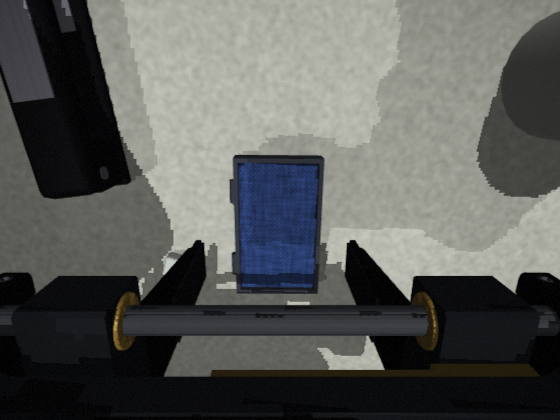

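The pad is centred between the fingers. Next: descend, grip and lift.

Request:
move_arm([
  [[0.3,-0.1,-3],[0,0,0],0.82],
  [[0,0,-2],[0,0,0],0.82],
  [[0,0,-1.1],[0,0,0],0.82],
  [[0,0,0],[0,0,0],0.82],
  [[0,0,0],[0,0,0],0.5],
  [[0,0,0],[0,0,0],0.4],
  [[0,0,0],[0,0,0],0.4],
  [[0,0,0],[0,0,0],0.4],
  [[0,0,0],[0,0,0],0.4],
  [[0,0,0],[0,0,0],0.4],
])

```text
t: 2.85
eef_pos: [538.6, -402.6, 4.8]
tcp_rot: [3.141, 0.001, 1.624]
ft_force: [-1.7, 0.7, 6.6]
opening: 0.63
grip_force: 30.0
```

Request:
move_arm([
  [[0,0,2],[0,0,0],0.4],
  [[0,0,4],[0,0,0],0.4],
  [[0,1,4],[0,0,-4],0.4],
  [[-0.2,3,4],[0,0,-8],0.4],
  [[-0.3,3.5,3],[0,0,-8],0.4],
  [[-0.3,4,0],[0,0,-8],0.4],
  [[-0.3,4,0],[0,0,-8],0.4],
  [[-0.3,4,0],[0,0,-8],0.4],
  [[-0.3,4,0],[0,0,-8],0.4],
  [[-0.3,4,0],[0,0,-8],0.4],
])

```text
t: 3.85
eef_pos: [517.9, -125.7, 174.0]
tcp_rot: [3.141, -0.0, 0.571]
ft_force: [0.5, 0.8, -1.4]
opening: 0.628
grip_force: 30.0
```

Request:
move_arm([
  [[-0.3,4,0],[0,0,-8],0.4],
  [[-0.3,4,0],[0,0,-8],0.4],
  [[-0.2,3,0],[0,0,-8],0.4],
  [[0,2,0],[0,0,-4.9],0.4],
  [[0,1,0],[0,0,0],0.4],
  [[0,0,0],[0,0,0],0.4],
  [[0,0,0],[0,0,0],0.4],
])

```text
t: 4.55
eef_pos: [510.4, 12.2, 173.7]
tcp_rot: [3.141, -0.0, 0.074]
ft_force: [0.2, 0.7, -1.3]
opening: 0.627
grip_force: 30.0
```

Run:
```python
from h import *
c=camera_info("wrist");i=read_camera("wrist");cv2.imwrite("pics/w3.png",i);np.save("w3.npy",c["cam_to_world"]);print(state()["eef_pos"],state()["tcp_rot"],state()["opening"])
cv2.imwrite("pics/top2.png",read_camera("top"))
```

```text
[510.37985881  11.90361084 173.65530102] [ 3.14135818e+00 -7.74948798e-05  7.34269622e-02] 0.6248278251679131
```

View pics/w3.png

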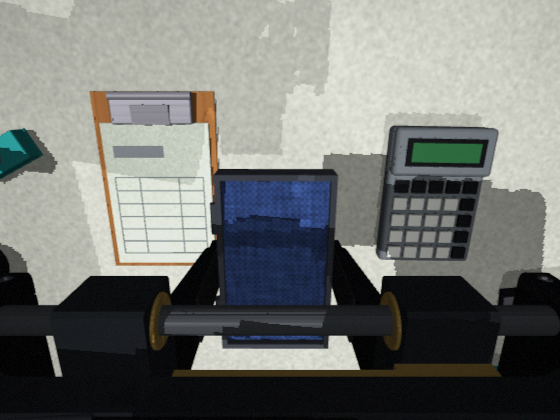

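The wrist view shows the clipboard corners at about (91,92), (215,92) and (117,265). The calculator's display end is at (391,127)-(497,129), and the held pad's far rim runs from (216,170) to (337,170).

Run:
```python
from h import *
i=cv2.imread("pics/w3.png");c={"K":camera_info("wrist")["K"],"cam_to_world":np.load("w3.npy")}
print("board",ray("",[[91,92],[215,92],[117,265]],3,c).round(1))
P=blob(i,(80,80,222,270),(5,90,60),(20,255,255));R=ray("",P,3,c);print("mask",rect(R))
for n,z,uv in(("disp",30,[[391,127],[497,129]]),("near",18,[[379,259],[467,263]])):print(n,ray("",uv,z,c).round(1))
P=blob(i,(380,120,505,272),(0,0,0),(179,255,125))
print("calc",P.min(0),P.max(0))
P=blob(i,(205,165,342,355),(90,0,0),(130,255,140));
print("padrim",ray("",[[216,170],[337,170],[222,348],[328,348]],185,c).round(1))
# edges in top view: line fit of clipboard long edges
t=cv2.imread("pics/top0.png")
def edge(n,im,u,v,c,z,vert=True):
    g=cv2.GaussianBlur(im,(3,3),0).astype(float);pts=[]
    return
P=blob(t,(215,168,280,255),(5,38,60),(20,255,255));print("top corners",cv2.boxPoints(cv2.minAreaRect(ray("top",P,3).astype(np.float32))).round(1))
```

```text
board [[592.  195.5]
 [600.9  76.5]
 [408.8 181.9]]
mask (array([504., 147.]), array([184.7,  86.9]), 4.3)
disp [[ 581.9  -89. ]
 [ 587.3 -185.9]]
near [[ 444.7 -104.1]
 [ 447.  -198.8]]
calc [380. 125.] [504. 271.]
padrim [[561.5  44. ]
 [565.8 -13.9]
 [459.3  38.2]
 [463.8 -21.8]]
top corners [[404.4 186.7]
 [413.1  63.7]
 [599.8  77. ]
 [591.1 200. ]]
```

Request:
move_arm([
  [[0,-0.1,-4],[0,0,0],0.4],
  [[0,0,-4],[0,0,0],0.4],
  [[0,0,-4],[0,0,0],0.4],
  [[0,0,-3],[0,0,0],0.4],
  [[0,0,-1],[0,0,0],0.4],
  [[0,0,-0.6],[0,0,0],0.4],
  [[0,0,0],[0,0,0],0.4],
  [[0,0,0],[0,0,0],0.4],
  [[0,0,0],[0,0,0],0.4],
])

```text
t: 5.55
eef_pos: [510.9, 11.7, 8.8]
tcp_rot: [3.141, -0.002, 0.073]
ft_force: [1.3, 0.4, -0.1]
opening: 0.628
grip_force: 30.0
```

Run:
```python
from h import *
s=state();print(s["eef_pos"],s["tcp_rot"],s["ft_force"])
```

```text
[510.89895776  11.65711154   8.82453387] [ 3.14112910e+00 -2.06811075e-03  7.25753284e-02] [ 1.30308609  0.41640533 -0.12567149]
```

Request:
move_arm([
  [[0,-0.05,-0.3],[0,0,0],0.4],
  [[0,0,-0.05],[0,0,0],0.4],
  [[0,0,0],[0,0,0],0.4],
  [[0,0,0],[0,0,0],0.7],
  [[0,0,0],[0,0,0],0.76],
  [[0,0,0],[0,0,0],0.76],
  [[0,0,3],[0,0,0],0.76],
  [[0,0,4],[0,0,0],0.76],
  [[0,0,5],[0,0,0],0.76],
  [[0,0,5],[0,0,0],0.76],
])

```text
t: 6.55
eef_pos: [509.7, 11.3, 175.7]
tcp_rot: [-3.141, 0.001, 0.072]
ft_force: [-0.4, 0.5, 0.8]
opening: 0.76
grip_force: 0.0
```

Request:
move_arm([
  [[-3,0,4],[0,0,0],0.76],
  [[-4,0,3],[0,0,0],0.76],
  [[0,0,0],[0,0,0],0.76],
  [[0,0,0],[0,0,0],0.76],
  [[0,0,0],[0,0,0],0.76],
])

```text
t: 7.05
eef_pos: [440.7, 11.2, 243.5]
tcp_rot: [-3.142, 0.001, 0.072]
ft_force: [0.3, -0.0, -0.1]
opening: 0.757
grip_force: 0.0
```

Run:
```python
from h import *
c=camera_info("wrist");i=read_camera("wrist");cv2.imwrite("pics/w4.png",i);np.save("w4.npy",c["cam_to_world"]);print(state()["eef_pos"],state()["tcp_rot"],state()["opening"])
```

```text
[440.64629225  11.18784753 243.16253646] [-3.14136075e+00  1.61042291e-03  7.24533830e-02] 0.7560752922903153
```

View pics/w4.png

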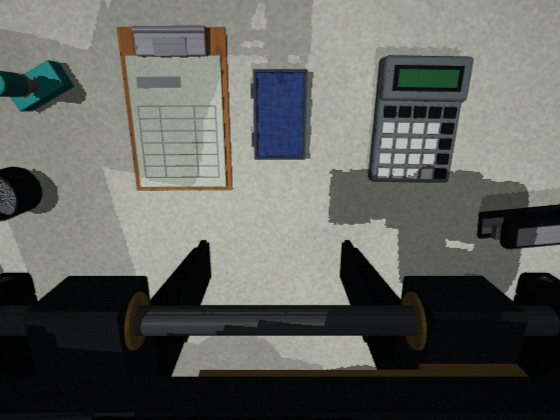

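The pad now sits beside the clipboard at (280,114), and the clipboard's right edge runs from (225,28) to (232,189). Measure the relative pose, and the calculator's too.

```bash
cat > rel.py <<'E'
from h import *
def m(f,n):
    i=cv2.imread(f);c={"K":camera_info("wrist")["K"],"cam_to_world":np.load(n)}
    return i,c
E
python3 - <<'E'
from rel import *
i,c=m("pics/w4.png","w4.npy")
P=blob(i,(112,20,240,195),(5,90,40),(20,255,255));b=rect(ray("",P,3,c));print("board",b, P.min(0),P.max(0))
h=cv2.cvtColor(i,cv2.COLOR_BGR2HSV)
P=blob(i,(240,60,315,165),(95,60,10),(130,255,150));p=rect(ray("",P,12,c));print("felt",p)
a=np.radians(b[2]);R=np.array([[np.cos(a),np.sin(a)],[-np.sin(a),np.cos(a)]]);print("rel felt",R@(p[0]-b[0]))
print("rows",[(int(v),h[v,236:262].tolist()) for v in(110,)],[h[110,300:316].tolist()])
P=blob(i,(388,62,470,95),(40,80,10),(85,255,255));print("disp",rect(ray("",P,30,c)))
print("calc corner",ray("",[[383,56],[473,57]],30,c),ray("",[[370,182],[448,182]],16,c))
k=blob(i,(360,50,480,190),(0,0,0),(179,255,105));print("calcmask",rect(ray("",k,22,c)))
E
```

```text
board (array([505.4, 130.6]), array([183.8, 119.9]), 4.3) [117.  27.] [231. 189.]
felt (array([512.5,  10.9]), array([94.8, 55.8]), 4.0)
rel felt [  -1.89493915 -119.89540944]
rows [(110, [[33, 17, 169], [35, 17, 170], [30, 13, 171], [30, 17, 170], [30, 16, 171], [35, 17, 170], [38, 17, 168], [33, 16, 164], [36, 16, 164], [30, 14, 167], [30, 14, 166], [33, 15, 169], [36, 14, 176], [30, 13, 177], [33, 14, 178], [33, 14, 178], [30, 14, 164], [40, 7, 116], [111, 39, 65], [117, 43, 60], [114, 95, 51], [111, 172, 52], [112, 158, 79], [112, 155, 105], [112, 158, 108], [111, 159, 101]])] [[[111, 156, 103], [113, 158, 103], [111, 161, 95], [112, 117, 74], [112, 46, 61], [114, 39, 66], [75, 7, 78], [34, 19, 93], [35, 17, 92], [35, 17, 90], [38, 11, 89], [40, 17, 133], [33, 15, 167], [36, 15, 167], [36, 15, 166], [37, 14, 166]]]
disp (array([ 563. , -144.4]), array([65.5, 19. ]), -85.9)
calc corner [[ 580.58842644  -92.86332844]
 [ 586.42463458 -187.49300847]] [[ 442.36049551 -104.31471126]
 [ 449.15277411 -198.55343829]]
calcmask (array([ 513.1, -156.9]), array([147.9, 144.6]), 4.1)
```

Request:
move_arm([
  [[0.5,3.7,0],[0,0,0.7],0.6],
  [[0.5,3.7,0],[0,0,0.7],0.6],
  [[0.5,3.7,0],[0,0,0.7],0.6],
  [[0.5,3.7,0],[0,0,0.7],0.6],
  [[0.5,3.7,0],[0,0,0.7],0.6],
  [[0.5,3.7,0],[0,0,0.7],0.6],
  [[0.5,3.7,0],[0,0,0.7],0.6],
  [[0.5,3.7,0],[0,0,0.7],0.6],
  [[0.5,3.7,0],[0,0,0.7],0.6],
  [[0.5,3.7,0],[0,0,0.7],0.6],
])

```text
t: 8.1
eef_pos: [490.5, 383.1, 242.1]
tcp_rot: [3.141, 0.003, 0.195]
ft_force: [0.4, -0.2, 0.2]
opening: 0.601
grip_force: 0.0
```

Request:
move_arm([
  [[0,0,0],[0,0,0],0.6],
  [[0,0,0],[0,0,0],0.6],
  [[0,0,0],[0,0,0],0.6],
])

```text
t: 8.4
eef_pos: [490.3, 380.6, 243.1]
tcp_rot: [3.141, 0.002, 0.194]
ft_force: [0.1, 0.4, 0.2]
opening: 0.598
grip_force: 0.0
```

Run:
```python
from h import *
c=camera_info("wrist");i=read_camera("wrist");cv2.imwrite("pics/w5.png",i);np.save("w5.npy",c["cam_to_world"]);print(state()["eef_pos"],state()["tcp_rot"],state()["opening"])
```

```text
[490.36908011 380.40207361 243.53056824] [3.14098105e+00 1.06695389e-03 1.93752536e-01] 0.5976895936790996
```

View pics/w5.png

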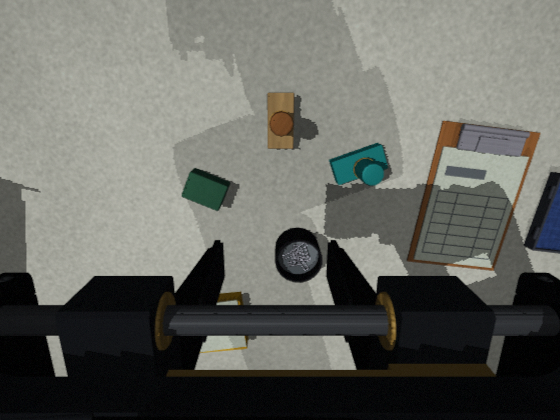

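The stamp's block has corners at (268,93), (294,92), (269,150) and (295,148). The pot's rim centre is at (298,254) and the green box is at (206,189).

Run:
```python
from rel import *
i,c=m("pics/w5.png","w5.npy")
P=blob(i,(255,82,310,160),(8,90,60),(22,255,255));print("stamp",rect(ray("",P,20,c)),ray("",[[268,93],[294,92],[295,148],[269,150]],20,c).round(1))
P=blob(i,(265,220,335,290),(0,0,0),(179,255,70));print("pot",rect(ray("",P,42,c)),P.min(0),P.max(0),cv2.fitEllipse(P.astype(np.float32)))
print(ray("",[[298,254],[276,254],[321,254],[298,230],[298,280]],42,c).round(1))
```

```text
stamp (array([555.3, 386.4]), array([60.8, 28.2]), 10.7) [[582.3 405.9]
 [588.9 377.8]
 [528.8 363.8]
 [520.7 393. ]]
pot (array([405.5, 334.1]), array([71.5, 57.3]), 11.1) [275. 228.] [322. 282.] ((297.91021728515625, 254.62010192871094), (47.59040069580078, 54.77252960205078), 175.34947204589844)
[[407.6 335.4]
 [402.4 361.5]
 [412.9 308.1]
 [437.8 342. ]
 [373.1 328. ]]
```

Request:
move_arm([
  [[3.2,0.3,-3],[0,0,1.1],0.6],
  [[3.3,0.2,-3],[0,0,0],0.6],
  [[0,0,-4],[0,0,0],0.6],
  [[0,0,-3],[0,0,0],0.6],
  [[0,0,0],[0,0,0],0.6],
  [[0,0,0],[0,0,0],0.6],
])

```text
t: 9.05
eef_pos: [555.7, 385.7, 115.0]
tcp_rot: [3.142, -0.0, 0.213]
ft_force: [0.3, 0.5, 0.5]
opening: 0.601
grip_force: 0.0
```

Run:
```python
from rel import *
c=camera_info("wrist");i=read_camera("wrist");cv2.imwrite("pics/w6.png",i);print(state()["eef_pos"],state()["tcp_rot"],state()["opening"])
P=blob(i,(170,60,400,300),(8,90,40),(22,255,255));print("stamp",rect(ray("",P,20,c)),P.min(0),P.max(0))
```

```text
[556.06261214 386.16802658 116.02383321] [-3.14105588e+00 -2.07759770e-03  2.13262452e-01] 0.5989774600782886
stamp (array([554.6, 386.2]), array([68.9, 29.1]), 11.2) [256. 170.] [292. 249.]
```

View pics/w6.png

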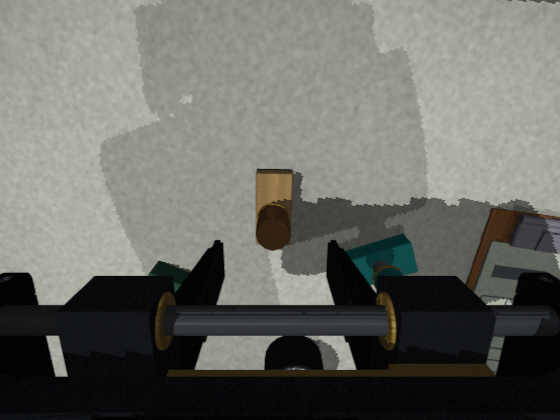

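Request:
move_arm([
  [[0.2,0,-4],[0,0,0],0.5],
  [[0,0,-4],[0,0,0],0.5],
  [[0,0,-2.9],[0,0,0],0.5],
  [[0,0,0],[0,0,0],0.5],
  [[0,0,0],[0,0,0],0.5],
  [[0,0,0],[0,0,0],0.5],
])

```text
t: 9.7
eef_pos: [558.5, 387.0, 8.1]
tcp_rot: [-3.14, -0.004, 0.214]
ft_force: [-1.0, -0.7, 0.4]
opening: 0.496
grip_force: 0.0
```

Request:
move_arm([
  [[0,0,0],[0,0,0],0.1],
  [[0,0,0],[0,0,0],0.1],
  [[0,0,0],[0,0,0],0.1],
  [[0,0,0],[0,0,0],0.1],
  [[0,0,0],[0,0,0],0.1],
])

```text
t: 10.2
eef_pos: [557.6, 386.4, 6.1]
tcp_rot: [-3.141, -0.001, 0.214]
ft_force: [-2.3, -0.1, 7.2]
opening: 0.309
grip_force: 30.0
```

Regrip 4 mm higher so the fingertips clear the rim when placing, then lift.

Request:
move_arm([
  [[0,0,0],[0,0,0],0.45],
  [[0,0,0],[0,0,0],0.45],
  [[0,0,0.4],[0,0,0],0.45],
  [[0,0,0],[0,0,0],0.45],
  [[0,0,0],[0,0,0],0.1],
  [[0,0,0],[0,0,0],0.1],
  [[0,0,0],[0,0,0],0.1],
  [[0,0,0],[0,0,0],0.1],
  [[0,0,0],[0,0,0],0.1],
])

```text
t: 11.1
eef_pos: [557.2, 386.2, 9.1]
tcp_rot: [3.141, 0.0, 0.214]
ft_force: [-0.5, -0.4, -0.0]
opening: 0.315
grip_force: 30.0
```

Request:
move_arm([
  [[0,0,2],[0,0,0],0.1],
  [[0,0,4],[0,0,0],0.1],
  [[0,0,4],[0,0,0],0.1],
  [[0,0,2.5],[0,0,0],0.1],
  [[0,0,0],[0,0,0],0.1],
  [[0,0,0],[0,0,0],0.1],
])

```text
t: 11.7
eef_pos: [557.1, 386.1, 133.9]
tcp_rot: [3.142, -0.0, 0.214]
ft_force: [-0.1, -0.6, -2.0]
opening: 0.314
grip_force: 30.0
```

Run:
```python
from rel import *
c=camera_info("wrist");i=read_camera("wrist");cv2.imwrite("pics/w7.png",i);s=state();print(s["eef_pos"],s["tcp_rot"],s["opening"],s["ft_force"])
P=blob(i,(170,60,400,330),(8,90,40),(22,255,255));print("stamp",rect(ray("",P,s["eef_pos"][2]+10,c)),P.min(0),P.max(0))
```

```text
[556.75401659 385.92197959 132.99286979] [3.14104867e+00 1.55905501e-03 2.13803369e-01] 0.3148184832543202 [-0.03772018 -0.40188227 -0.50914163]
stamp (array([562.7, 386.6]), array([54.9, 29.8]), 11.9) [247. 209.] [304. 304.]
```

Request:
move_arm([
  [[-0.5,-3.7,0],[0,0,-0.8],0.1],
  [[-0.5,-3.8,0],[0,0,-0.8],0.1],
  [[-0.5,-3.7,0],[0,0,-0.8],0.1],
  [[-0.5,-3.8,0],[0,0,-0.8],0.1],
  [[-0.5,-3.7,0],[0,0,-0.8],0.1],
  [[-0.5,-3.8,0],[0,0,-0.8],0.1],
  [[-0.5,-3.7,0],[0,0,-0.8],0.1],
  [[-0.4,-3.8,0],[0,0,-0.8],0.1],
  [[-0.4,-3.7,0],[0,0,-0.8],0.1],
  [[-0.4,-3.8,0],[0,0,-0.9],0.1],
])

```text
t: 12.75
eef_pos: [509.2, 9.9, 132.7]
tcp_rot: [-3.141, 0.003, 0.072]
ft_force: [1.5, 0.7, -0.4]
opening: 0.312
grip_force: 30.0
```

Request:
move_arm([
  [[0,0,-3],[0,0,0],0.1],
  [[0,0,-3],[0,0,0],0.1],
  [[0,0,-3],[0,0,0],0.1],
  [[0,0,0],[0,0,0],0.1],
  [[0,0,0],[0,0,0],0.1],
  [[0,0,0],[0,0,0],0.1],
])

```text
t: 13.35
eef_pos: [510.6, 11.3, 45.0]
tcp_rot: [3.141, -0.001, 0.073]
ft_force: [-0.1, 0.1, 0.5]
opening: 0.309
grip_force: 30.0
```

Run:
```python
from rel import *
c=camera_info("wrist");i=read_camera("wrist");cv2.imwrite("pics/w8.png",i);s=state();print(s["eef_pos"],s["tcp_rot"],s["opening"],s["ft_force"])
```

```text
[510.76146619  11.29625626  45.18496947] [ 3.14121084e+00 -1.51341410e-03  7.27382988e-02] 0.3097730045656446 [ 1.35027482 -0.43736462 -1.24485071]
```

View pics/w8.png

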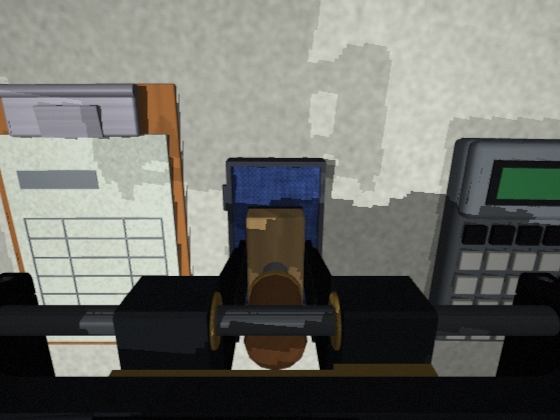

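The stamp is centred over the felt. Next: lower and check contact.

Request:
move_arm([
  [[0,0,-1.5],[0,0,0],0.1],
  [[0,0,-0.6],[0,0,0],0.1],
  [[0,0,-0.2],[0,0,0],0.1],
  [[0,0,0],[0,0,0],0.1],
  [[0,0,0],[0,0,0],0.1],
  [[0,0,0],[0,0,0],0.1],
])

```text
t: 14.0
eef_pos: [510.4, 11.2, 21.5]
tcp_rot: [3.141, -0.001, 0.072]
ft_force: [-0.4, 1.2, -0.6]
opening: 0.313
grip_force: 30.0
```

Request:
move_arm([
  [[0,0,-0.07],[0,0,0],0.1],
  [[0,0,0],[0,0,0],0.1],
  [[0,0,0],[0,0,0],0.4],
  [[0,0,0],[0,0,0],0.5],
  [[0,0,0],[0,0,0],0.5],
  [[0,0,3],[0,0,0],0.5],
  [[0,0,4],[0,0,0],0.5],
  [[0,0,5],[0,0,0],0.5],
  [[-2,0,5],[0,0,0],0.5],
  [[-4,0,4],[0,0,0],0.5],
])

```text
t: 15.0
eef_pos: [457.2, 11.1, 224.6]
tcp_rot: [3.141, -0.003, 0.073]
ft_force: [-0.3, -0.5, 0.2]
opening: 0.502
grip_force: 0.0
```

Request:
move_arm([
  [[0,0,0],[0,0,0],0.6],
  [[0,0,0],[0,0,0],0.6],
  [[0,0,0],[0,0,0],0.6],
])

```text
t: 15.3
eef_pos: [456.6, 11.2, 221.3]
tcp_rot: [-3.141, 0.001, 0.072]
ft_force: [-0.2, 0.2, -0.5]
opening: 0.595
grip_force: 0.0
```

Run:
```python
from rel import *
c=camera_info("wrist");i=read_camera("wrist");cv2.imwrite("pics/w9.png",i);np.save("w9.npy",c["cam_to_world"]);s=state();print(s["eef_pos"],s["tcp_rot"],s["opening"],s["ft_force"])
cv2.imwrite("pics/c9.png",cv2.resize(i[20:200,200:360],None,fx=3,fy=3))
P=blob(i,(112,20,240,220),(5,90,40),(20,255,255));b=rect(ray("",P,3,c));print("board",b)
P=blob(i,(240,40,320,200),(8,90,40),(22,255,255));p=rect(ray("",P,32,c));print("stamp",p)
```

```text
[456.57562708  11.21458825 220.98226783] [-3.14128750e+00  1.99085360e-03  7.23990477e-02] 0.5990893016810248 [-0.18901502 -0.62612962  0.46989928]
board (array([505.5, 131.1]), array([183.7, 120.7]), 4.3)
stamp (array([509.1,  10.7]), array([61. , 29.1]), 3.6)
```

View pics/c9.png

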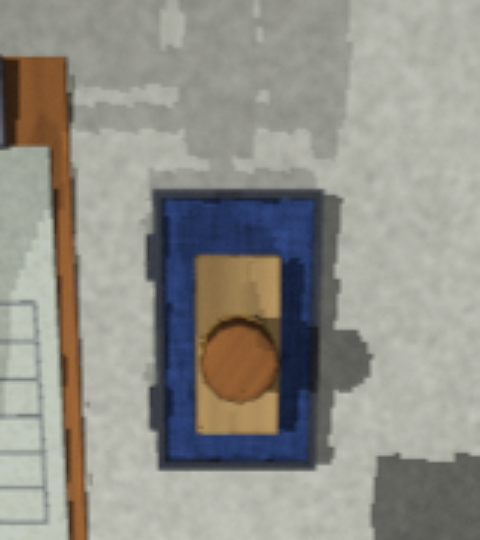

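The stamp stands on the felt inside the rim, parallel to it. Next, the stapler.

Request:
move_arm([
  [[-0.4,-3,0],[0,0,8],0.6],
  [[-0.4,-3,0],[0,0,8],0.6],
  [[-0.4,-3,0],[0,0,8],0.6],
  [[-0.4,-3,0],[0,0,8],0.6],
  [[-0.4,-3,0],[0,0,8],0.6],
  [[-0.4,-3,0],[0,0,8],0.6],
  [[-0.4,-3,0],[0,0,8],0.6],
  [[-0.4,-3,0],[0,0,8],0.6],
  [[-0.4,-3,0],[0,0,8],0.6],
  [[-0.4,-3,0],[0,0,8],0.6],
])

```text
t: 16.35
eef_pos: [416.2, -290.2, 220.5]
tcp_rot: [-3.14, -0.002, 1.474]
ft_force: [0.1, -0.6, 0.1]
opening: 0.6
grip_force: 0.0
```

Request:
move_arm([
  [[-0.5,-3,0],[0,0,8],0.6],
  [[-0.5,-3,0],[0,0,7.7],0.6],
  [[0,0,0],[0,0,0],0.6],
  [[0,0,0],[0,0,0],0.6],
  [[0,0,0],[0,0,0],0.6],
])

```text
t: 16.85
eef_pos: [406.5, -348.0, 221.3]
tcp_rot: [-3.141, -0.002, 1.741]
ft_force: [-0.2, 0.2, 0.1]
opening: 0.6
grip_force: 0.0
```

Run:
```python
from rel import *
c=camera_info("wrist");i=read_camera("wrist");cv2.imwrite("pics/w10.png",i);np.save("w10.npy",c["cam_to_world"]);s=state();print(s["eef_pos"],s["tcp_rot"],s["opening"],s["ft_force"])
```

```text
[ 406.57613032 -347.88016514  221.6412616 ] [-3.14112213e+00 -1.10008699e-03  1.74200690e+00] 0.6057954205743071 [ 0.51498453 -0.24950857  0.58620806]
```

View pics/w10.png

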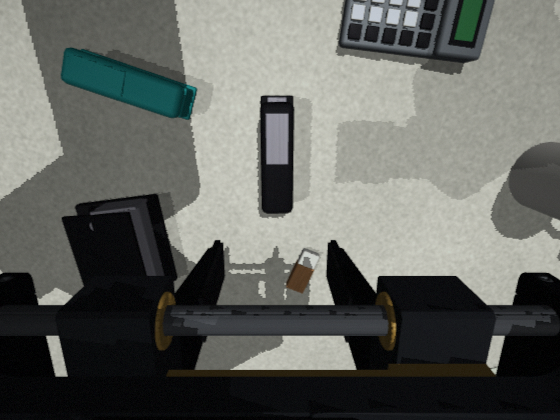

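The black stapler is at (277,153), upright in the view, with its far end at row 96 and near end at row 212. The turquoise one is at (130,82).

Run:
```python
from rel import *
i,c=m("pics/w10.png","w10.npy")
P=blob(i,(245,80,310,225),(0,0,0),(179,255,70))
for z in(20,45):print(z,rect(ray("",P,z,c)),ray("",[[277,96],[277,212],[261,130],[293,130]],z,c).round(1))
print("erasr top",ray("",[[310,250]],12,c))
```

```text
20 (array([ 404.7, -322. ]), array([129.5,  35.7]), -80.1) [[ 394.2 -258.2]
 [ 416.1 -384.5]
 [ 383.1 -295.6]
 [ 417.3 -289.7]]
45 (array([ 404. , -318.4]), array([120.8,  33.3]), -80.1) [[ 394.2 -258.8]
 [ 414.6 -376.6]
 [ 383.9 -293.7]
 [ 415.7 -288.3]]
erasr top [[ 464.97546722 -428.49885373]]
```

Request:
move_arm([
  [[-0.2,2.8,-2],[0,0,0],0.6],
  [[0,0,-4],[0,0,0],0.6],
  [[0,0,-4],[0,0,0],0.6],
  [[0,0,-4],[0,0,0],0.6],
  [[0,0,-4],[0,0,0],0.6],
  [[0,0,-2],[0,0,0],0.6],
  [[0,0,0],[0,0,0],0.6],
  [[0,0,0],[0,0,0],0.6],
])

```text
t: 17.7
eef_pos: [404.7, -320.4, 22.7]
tcp_rot: [3.142, -0.0, 1.743]
ft_force: [-0.6, 0.3, -0.7]
opening: 0.598
grip_force: 0.0
```

Request:
move_arm([
  [[0,0,0],[0,0,0],0.1],
  [[0,0,0],[0,0,0],0.1],
  [[0,0,0],[0,0,0],0.1],
  [[0,0,0],[0,0,0],0.1],
  [[0,0,0],[0,0,0],0.1],
  [[0,0,0],[0,0,0],0.1],
])

```text
t: 18.3
eef_pos: [404.5, -320.9, 23.0]
tcp_rot: [3.141, 0.001, 1.743]
ft_force: [-1.6, 0.2, 7.5]
opening: 0.356
grip_force: 30.0
```

Request:
move_arm([
  [[0,0,2],[0,0,0],0.1],
  [[0,0,4],[0,0,0],0.1],
  [[0,0,4],[0,0,0],0.1],
  [[1,2,3.7],[0,0,-0.8],0.1],
  [[2,3.9,0],[0,0,-0.8],0.1],
  [[2,3.9,0],[0,0,-0.8],0.1],
  [[2,3.9,0],[0,0,-0.8],0.1],
  [[2,3.9,0],[0,0,-0.8],0.1],
  [[2,3.9,0],[0,0,-0.8],0.1],
  [[2,3.9,0],[0,0,-0.8],0.1],
])

```text
t: 19.3
eef_pos: [534.7, -65.0, 159.3]
tcp_rot: [3.142, 0.0, 1.644]
ft_force: [0.7, -0.4, -2.6]
opening: 0.353
grip_force: 30.0
```

Request:
move_arm([
  [[2,3.9,0],[0,0,0],0.1],
  [[2,3.9,0],[0,0,0],0.1],
  [[2,3.9,0],[0,0,0],0.1],
  [[2,3.9,0],[0,0,0],0.1],
  [[2,3.9,0],[0,0,0],0.1],
  [[1,1.3,0],[0,0,0],0.1],
  [[0,0,0],[0,0,0],0.1],
  [[0,0,0],[0,0,0],0.1],
  [[0,0,0],[0,0,0],0.1],
])

```text
t: 20.2
eef_pos: [643.8, 140.2, 159.2]
tcp_rot: [-3.141, 0.0, 1.644]
ft_force: [0.0, -0.1, -2.5]
opening: 0.361
grip_force: 30.0
```

Run:
```python
from rel import *
c=camera_info("wrist");i=read_camera("wrist");cv2.imwrite("pics/w11.png",i);np.save("w11.npy",c["cam_to_world"]);s=state();print(s["eef_pos"],s["tcp_rot"],s["opening"],s["ft_force"])
P=blob(i,(60,100,235,380),(5,90,40),(20,255,255));print("board px",P.min(0),P.max(0))
```

```text
[643.9372429  140.12826443 159.33032193] [-3.14136527e+00  1.29940402e-04  1.64382824e+00] 0.35369139410578226 [ 0.14878077  0.44057684 -1.72110646]
board px [ 60. 128.] [229. 244.]
```

View pics/w11.png

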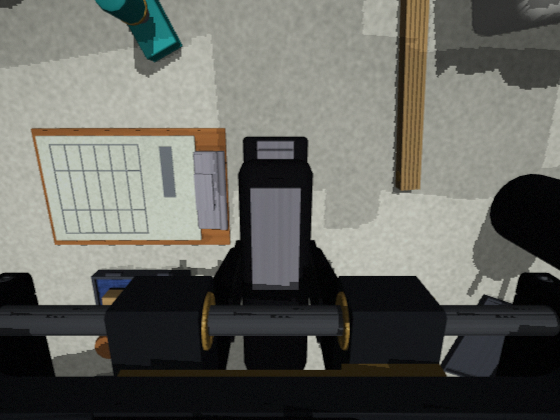

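Run:
```python
from rel import *
i,c=m("pics/w11.png","w11.npy")
print("board corners LB,RB,LF",ray("",[[225.5,128.5],[230.5,245],[33,129]],3,c).round(1))
print("stapler axis px at far end", ray("",[[244,137],[307,137]],160-23+15,c).round(1), ray("",[[239,200],[313,200]],160-23+49,c).round(1))
```

```text
board corners LB,RB,LF [[593.6 196.7]
 [602.5  77.2]
 [411.2 182.9]]
stapler axis px at far end [[624.  204.6]
 [656.8 207. ]] [[625.9 180.2]
 [658.8 182.6]]
```

Request:
move_arm([
  [[0,0,-4],[0,0,0],0.1],
  [[0,0,-4],[0,0,0],0.1],
  [[0,0,-3],[0,0,0],0.1],
  [[0,0,-1.5],[0,0,0],0.1],
  [[0,0,-0.6],[0,0,0],0.1],
  [[0,0,-0.3],[0,0,0],0.1],
  [[0,0,0],[0,0,0],0.1],
  [[0,0,0],[0,0,0],0.1],
  [[0,0,0],[0,0,0],0.1],
])

```text
t: 21.15
eef_pos: [644.8, 141.3, 26.3]
tcp_rot: [3.14, -0.0, 1.645]
ft_force: [-0.2, 0.8, -2.0]
opening: 0.357
grip_force: 30.0
```

Request:
move_arm([
  [[0,0,-0.2],[0,0,0],0.1],
  [[0,0,-0.1],[0,0,0],0.1],
  [[0,0,0],[0,0,0],0.1],
  [[0,0,0],[0,0,0],0.1],
])

```text
t: 21.55
eef_pos: [644.5, 141.3, 23.0]
tcp_rot: [3.141, 0.0, 1.645]
ft_force: [-1.5, 0.6, 5.8]
opening: 0.355
grip_force: 30.0
```

Contact made (Fz up by about 8 N). Release and retreat, then view from in front.

Request:
move_arm([
  [[0,0,0],[0,0,0],0.45],
  [[0,0,0],[0,0,0],0.55],
  [[0,0,0],[0,0,0],0.55],
  [[0,0,3],[0,0,0],0.55],
  [[0,0,5],[0,0,0],0.55],
  [[0,0,5],[0,0,0],0.55],
  [[-4,2,2],[0,0,-8],0.55],
  [[-4,2,2],[0,0,-8],0.55],
  [[-4,2,2],[0,0,-8],0.55],
  [[-4,2,1],[0,0,-8],0.55],
])

```text
t: 22.55
eef_pos: [483.1, 221.8, 223.7]
tcp_rot: [3.14, -0.002, 1.08]
ft_force: [-0.1, 0.2, -0.1]
opening: 0.55
grip_force: 0.0
```

Request:
move_arm([
  [[-2,2,0],[0,0,-8],0.7],
  [[-2,2,0],[0,0,-8],0.7],
  [[-2,2,0],[0,0,-8],0.7],
  [[0,1,0],[0,0,-8],0.7],
  [[0,0,0],[0,0,-8],0.7],
  [[0,0,0],[0,0,-8],0.7],
  [[0,0,0],[0,0,-8],0.7],
  [[0,0,0],[0,0,0],0.7],
  [[0,0,0],[0,0,0],0.7],
  [[0,0,0],[0,0,0],0.7],
])

```text
t: 23.55
eef_pos: [424.4, 291.2, 222.2]
tcp_rot: [3.142, -0.0, 0.112]
ft_force: [0.3, -0.5, -1.6]
opening: 0.699
grip_force: 0.0
```

Run:
```python
from rel import *
c=camera_info("wrist");i=read_camera("wrist");cv2.imwrite("pics/w12.png",i);np.save("w12.npy",c["cam_to_world"]);s=state();print(s["eef_pos"],s["tcp_rot"],s["opening"],s["ft_force"])
t=read_camera("top");cv2.imwrite("pics/top12.png",t)
```

```text
[424.36987148 291.20103994 222.19957801] [ 3.14150312e+00 -8.28152855e-06  1.11522928e-01] 0.6984649580951265 [-0.13294139 -0.22254647  0.41157287]
```

View pics/w12.png

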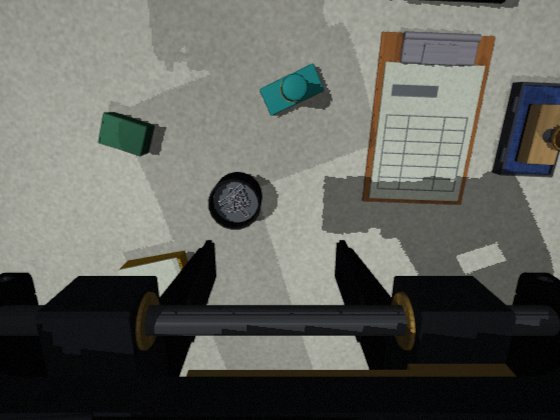

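The view shows the pot rim at (236,200), with free space on both sides. All 14 pictures are used, so I'll work by numbers from here.

Run:
```python
from rel import *
i,c=m("pics/w12.png","w12.npy")
P=blob(i,(200,165,275,235),(0,0,0),(179,255,70));(u,v),ax,a=cv2.fitEllipse(P.astype(np.float32));print("pot",u,v,ax,a)
R=ray("",P,42,c);print(R.min(0),R.max(0),cv2.minEnclosingCircle(R.astype(np.float32)))
# triangulate-free: left/right extremes of the rim
l=P[P[:,0].argmin()];r=P[P[:,0].argmax()];print(ray("",[l,r,P[P[:,1].argmin()]],42,c).round(1),l,r)
t=cv2.imread("pics/top12.png")
try:
  P=blob(t,(215,110,275,172),(0,0,0),(179,255,62));print("stapler top",rect(ray("top",P,45)),P.min(0),P.max(0))
except Exception as e: print(e)
P=blob(t,(215,168,280,255),(5,38,60),(20,255,255));print("board top",rect(ray("top",P,3)))
```

```text
pot 237.53564453125 199.98756408691406 (53.5169677734375, 61.88044738769531) 44.78841781616211
[369.92024742 297.70578927] [435.3327661  361.36208779] ((403.69244384765625, 325.68328857421875), 37.42071533203125)
[[400.6 361.4]
 [427.9 297.7]
 [434.4 336.7]] [208. 200.] [269. 182.]
stapler top (array([637.8, 138.7]), array([119.7,  39.4]), -84.7) [218. 146.] [266. 163.]
board top (array([501.9, 131.7]), array([187.4, 123.3]), 4.2)
```

Request:
move_arm([
  [[-1,2.2,-2],[0,0,0],0.8],
  [[-0.8,2,-3],[0,0,0],0.8],
  [[0,0,-4],[0,0,0],0.8],
  [[0,0,-2],[0,0,0],0.8],
  [[0,0,0],[0,0,0],0.8],
  [[0,0,0],[0,0,0],0.8],
  [[0,0,0],[0,0,0],0.8],
])

```text
t: 24.35
eef_pos: [407.0, 333.5, 113.5]
tcp_rot: [-3.141, -0.002, 0.109]
ft_force: [0.3, 0.5, -0.0]
opening: 0.802
grip_force: 0.0
```

Run:
```python
from rel import *
c=camera_info("wrist");i=read_camera("wrist");cv2.imwrite("pics/w13.png",i);s=state();print(s["eef_pos"],s["tcp_rot"],s["opening"])
print("expected px rim centre",proj("",[406,333,42],c))
g=cv2.GaussianBlur(i,(5,5),0);h=cv2.cvtColor(g,cv2.COLOR_BGR2HSV)[...,2]
u,v=proj("",[406,333,42],c)[0].astype(int)
print(h[v,u-70:u+70:3].tolist(),u,v);print(h[max(0,v-80):v+5:3,u].tolist())
```

```text
[406.95724006 333.4847559  113.56482067] [-3.14068286e+00 -2.08229687e-03  1.09229880e-01] 0.801389015780473
expected px rim centre [[275.13871698 220.38738172]]
[153, 152, 149, 151, 154, 150, 151, 154, 154, 154, 155, 86, 16, 49, 37, 40, 83, 104, 87, 95, 104, 76, 57, 64, 58, 53, 63, 56, 62, 54, 61, 62, 58, 36, 12, 39, 94, 97, 98, 95, 96, 94, 93, 96, 95, 92, 92] 275 220
[154, 163, 184, 182, 174, 174, 171, 156, 153, 150, 145, 150, 158, 156, 56, 6, 5, 6, 19, 39, 58, 59, 64, 51, 47, 66, 58, 67, 67]
```

Run:
```python
from rel import *
c=camera_info("wrist");print(ray("",[[238,220],[310,220],[275,182]],42,c).round(1))
```

```text
[[403.2 361.2]
 [409.2 306.6]
 [435.7 336.3]]
```

Request:
move_arm([
  [[0,0,-4],[0,0,0],0.8],
  [[0,0,-4],[0,0,0],0.8],
  [[0,0,-2.3],[0,0,0],0.8],
  [[0,0,0],[0,0,0],0.8],
  [[0,0,0],[0,0,0],0.8],
  [[0,0,0],[0,0,0],0.4],
  [[0,0,0],[0,0,0],0.4],
  [[0,0,0],[0,0,0],0.4],
  [[0,0,0],[0,0,0],0.4],
  [[0,0,0],[0,0,0],0.4],
])

```text
t: 25.4
eef_pos: [406.8, 333.5, 10.3]
tcp_rot: [-3.141, -0.002, 0.109]
ft_force: [-1.1, -0.7, 8.9]
opening: 0.597
grip_force: 29.8
```

Request:
move_arm([
  [[0,0,2],[0,0,0],0.4],
  [[0,0,4],[0,0,0],0.4],
  [[0,0,4],[0,0,0],0.4],
  [[0,0,4],[0,0,0],0.4],
  [[1.2,-2.4,1],[0,0,0],0.4],
  [[1.9,-3.8,0],[0,0,0],0.4],
  [[2,-4,0],[0,0,0],0.4],
  [[2,-4,0],[0,0,0],0.4],
  [[2,-4,0],[0,0,-1],0.4],
  [[2,-4,0],[0,0,-1],0.4],
])

```text
t: 26.4
eef_pos: [517.8, 109.5, 159.7]
tcp_rot: [3.142, -0.001, 0.074]
ft_force: [1.6, 0.6, -0.4]
opening: 0.599
grip_force: 29.8
```

Request:
move_arm([
  [[2,-4,0],[0,0,0],0.4],
  [[2,-4,0],[0,0,0],0.4],
  [[2,-4,0],[0,0,0],0.4],
  [[2,-4,0],[0,0,0],0.4],
  [[2,-4,0],[0,0,0],0.4],
  [[2,-3.8,0],[0,0,0],0.4],
  [[0.5,-1,0],[0,0,0],0.4],
  [[0,0,0],[0,0,0],0.4],
  [[0,0,0],[0,0,0],0.4],
  [[0,0,0],[0,0,0],0.4],
])

```text
t: 27.4
eef_pos: [641.8, -135.3, 159.4]
tcp_rot: [-3.141, 0.0, 0.076]
ft_force: [-0.0, -0.2, -1.5]
opening: 0.594
grip_force: 29.8
```

Request:
move_arm([
  [[0.05,-0.05,-4],[0,0,0],0.4],
  [[0,0,-4],[0,0,0],0.4],
  [[0,0,-4],[0,0,0],0.4],
  [[0,0,-1.5],[0,0,0],0.4],
  [[0,0,-1],[0,0,0],0.4],
  [[0,0,-0.2],[0,0,0],0.4],
  [[0,0,0],[0,0,0],0.4],
  [[0,0,0],[0,0,0],0.4],
  [[0,0,0],[0,0,0],0.4],
])

```text
t: 28.3
eef_pos: [643.4, -137.4, 13.5]
tcp_rot: [3.141, -0.002, 0.074]
ft_force: [-0.4, 0.3, -0.9]
opening: 0.593
grip_force: 29.8
```

Request:
move_arm([
  [[0,0.05,-0.2],[0,0,0],0.4],
  [[0,0,-0.1],[0,0,0],0.4],
  [[0,0,0],[0,0,0],0.4],
  [[0,0,0],[0,0,0],0.4],
])

```text
t: 28.7
eef_pos: [643.1, -136.8, 10.3]
tcp_rot: [3.141, -0.001, 0.074]
ft_force: [-2.7, 0.2, 8.6]
opening: 0.6
grip_force: 29.8
```

Request:
move_arm([
  [[0,0,0],[0,0,0],0.7],
  [[0,0,0],[0,0,0],0.78],
  [[0,0,0],[0,0,0],0.78],
  [[0,0,3],[0,0,0],0.78],
  [[0,0,5],[0,0,0],0.78],
  [[0,0,5],[0,0,0],0.78],
  [[-3,3,3],[0,0,0],0.78],
  [[-3,3,3],[0,0,0],0.78],
  [[-3,4,3],[0,0,0],0.78],
  [[-3,3.7,3],[0,0,0],0.78],
])

```text
t: 29.7
eef_pos: [531.4, -10.8, 250.2]
tcp_rot: [3.142, 0.0, 0.074]
ft_force: [1.0, 0.1, 1.1]
opening: 0.777
grip_force: 0.0
```

Request:
move_arm([
  [[0,0,0],[0,0,0],0.78],
  [[0,0,0],[0,0,0],0.78],
  [[0,0,0],[0,0,0],0.78],
])

```text
t: 30.0
eef_pos: [533.0, -12.3, 248.6]
tcp_rot: [3.142, 0.001, 0.074]
ft_force: [0.1, 0.2, -0.2]
opening: 0.779
grip_force: 0.0
```

Run:
```python
from rel import *
c=camera_info("wrist");i=read_camera("wrist");cv2.imwrite("pics/w14.png",i);np.save("w14.npy",c["cam_to_world"]);s=state();print(s["eef_pos"],s["tcp_rot"],s["opening"])
for n,p in dict(board=[597.5,137.7,3],stap=[645.5,141,45],pot=[643,-136.7,42],cdisp=[584,-140.5,30],pad=[512.5,10.9,12]).items():print(n,proj("",p,c).round())
g=cv2.GaussianBlur(i,(3,3),0);h=cv2.cvtColor(g,cv2.COLOR_BGR2HSV)
def mk(n,box,lo,hi,z):
    try:
        P=blob(i,box,lo,hi);print(n,rect(ray("",P,z,c)),P.min(0),P.max(0))
    except Exception as e:print(n,e)
u,v=proj("",[643,-136.7,42],c)[0].astype(int);print("pot row",h[v,u-50:u+50:2,2].tolist(),u,v);print("pot col",h[v-50:v+60:2,u,2].tolist())
u,v=proj("",[645.5,141,45],c)[0].astype(int);print("stap row",h[v,u-90:u+90:3,2].tolist(),u,v);print("stap col",h[v-40:v+60:2,u+20,2].tolist())
mk("stap",(u-90,v-40,u+90,v+40),(0,0,0),(179,255,62),45)
u,v=proj("",[597.5,137.7,3],c)[0].astype(int)
mk("board",(u-80,v-5,u+80,min(419,v+200)),(5,90,40),(20,255,255),3)
t=read_camera("top");cv2.imwrite("pics/top14.png",t)
```

```text
[533.03370583 -12.52408122 248.34772065] [-3.14147513e+00  1.35295455e-03  7.34478408e-02] 0.7805652265837414
board [[153. 111.]]
stap [[134.  64.]]
pot [[399.  87.]]
cdisp [[390. 143.]]
pad [[255. 190.]]
pot row [179, 177, 182, 184, 182, 178, 166, 155, 108, 16, 9, 7, 7, 20, 33, 63, 87, 102, 103, 101, 100, 130, 103, 97, 110, 95, 105, 93, 102, 103, 101, 101, 101, 96, 45, 7, 5, 10, 37, 147, 180, 176, 174, 175, 177, 183, 183, 178, 175, 170] 399 87
pot col [176, 180, 181, 180, 176, 172, 173, 183, 185, 175, 155, 149, 151, 151, 153, 76, 16, 23, 71, 93, 91, 107, 98, 93, 119, 95, 108, 111, 82, 124, 132, 133, 116, 101, 118, 123, 105, 96, 84, 84, 80, 32, 18, 53, 124, 176, 167, 153, 152, 153, 149, 118, 49, 85, 102]
stap row [144, 149, 150, 153, 167, 176, 173, 168, 164, 167, 168, 151, 24, 34, 118, 152, 152, 152, 153, 153, 153, 154, 153, 154, 153, 154, 154, 153, 153, 154, 123, 29, 31, 30, 30, 29, 31, 31, 29, 30, 30, 30, 30, 29, 30, 30, 30, 21, 8, 6, 5, 4, 9, 63, 71, 70, 68, 79, 153, 177] 134 63
stap col [148, 148, 146, 143, 144, 144, 141, 144, 146, 147, 148, 112, 19, 21, 29, 31, 31, 31, 31, 30, 31, 30, 30, 30, 30, 30, 27, 17, 7, 5, 9, 58, 120, 152, 152, 151, 147, 148, 153, 152, 155, 152, 150, 150, 137, 100, 130, 106, 124, 147]
stap (array([644.6, 134.9]), array([127.9,  36.4]), -85.8) [77. 46.] [203.  84.]
board (array([515.8,  76.4]), array([191.4,  52.9]), 19.5) [157. 112.] [211. 253.]
```

Run:
```python
from rel import *
i,c=m("pics/w14.png","w14.npy")
r=lambda uv,z:ray("",uv,z,c).round(1).tolist()
print("pot L/R/top",r([[366.5,87],[426.5,87],[399,67.5]],42),"base near",r([[398,124.5]],0),"calc disp edge",r([[390,139.5]],30))
for z in(0,20,45):print("stap ends",z,r([[79,63],[183,63],[201,63]],z))
print("stap near base edge",r([[154,86]],0), "near/far top",r([[154,77],[154,46]],47))
g=cv2.cvtColor(i,cv2.COLOR_BGR2HSV)
P=blob(i,(85,95,215,270),(5,90,40),(20,255,255));print("board px",P.min(0),P.max(0))
m_=cv2.inRange(g,(5,90,40),(20,255,255))
for v in(114,120,130,140):
    x=np.where(m_[v,60:225])[0]+60;print(v,x.min() if len(x) else None,x.max() if len(x) else None)
for u in(100,105,185,190,196):
    y=np.where(m_[90:150,u])[0]+90;print("col",u,y.min() if len(y) else None)
```

```text
pot L/R/top [[640.9, -101.9], [645.6, -165.2], [662.4, -132.7]] base near [[603.8, -157.1]] calc disp edge [[587.6, -140.2]]
stap ends 0 [[645.2, 222.6], [654.0, 102.8], [655.5, 82.1]]
stap ends 20 [[643.8, 211.7], [652.2, 97.6], [653.7, 77.9]]
stap ends 45 [[642.1, 198.0], [650.0, 91.1], [651.3, 72.6]]
stap near base edge [[626.4, 137.0]] near/far top [[634.1, 120.6], [663.6, 119.7]]
board px [157. 112.] [211. 253.]
114 104 203
120 105 203
130 106 204
140 108 205
col 100 None
col 105 112
col 185 112
col 190 112
col 196 112
```

The pot looks about 10 mm too near the calculator. I'll check this in the top view and a clean wrist mask.

Run:
```python
from rel import *
t=cv2.imread("pics/top14.png")
for z,p in((42,[643,-136.7,42]),(42,[633,-136.7,42])):print(proj("top",p).round(1))
u,v=proj("top",[638,-136.7,42])[0].astype(int);h=cv2.cvtColor(t,cv2.COLOR_BGR2HSV)[...,2]
print(u,v);print(h[v-17:v+24:1,u-18:u+20:1][::2,::2])
P=blob(t,(342,176,372,194),(40,60,15),(85,255,255));print("disp top",rect(ray("top",P,30)))
i,c=m("pics/w14.png","w14.npy");g=cv2.cvtColor(cv2.GaussianBlur(i,(3,3),0),cv2.COLOR_BGR2HSV)[...,2]
print(g[56:148:3,355:440:4])
P=blob(i,(345,140,460,185),(40,60,15),(85,255,255));print("disp wrist",rect(ray("",P,30,c)))
for z in(0,15,45):print(z,ray("top",[[217.5,155],[266.5,155]],z).round(1).tolist())
```

```text
[[352.5 150.2]]
[[352.7 154.2]]
352 152
[[158 154 154 155 159 159 161 163 162 163 158 158 162 158 157 163 158 158
  157]
 [157 155 159 158 163 155 158 158 161 157 160 158 159 159 161 162 159 153
  158]
 [159 156 150 160 155 153 150 145 144 155 156 159 161 164 161 159 158 159
  158]
 [161 155 157 154 143 142 139 134 134 136 141 156 158 156 162 159 157 155
  160]
 [130 134 137 135 131 136 136 129 112 110 115 133 153 154 157 158 156 158
  160]
 [ 72  58  68  68  73  98 108  68  56  50  59  61 100 144 155 158 158 154
  156]
 [ 55  50  48  46  49  51  54  58  83  88  94  82  61  79 135 152 156 158
  154]
 [ 59  53  58  57  57  46  62  98 109 100 100  98  95  63  72 111 149 156
  159]
 [ 53  61  60  65  57  50  72 106 109 100 101  95 102  93  47  87 112 133
  158]
 [ 61  70  62  60  62  51  77 109 108  94  98  94  94 102  62  69  96 115
  156]
 [ 64  62  66  66  71  44  70  98 109 108 107 104  86 101  63  66  92  98
  147]
 [ 71  68  64  66  68  47  70 105 109 112 114 115  90  91  63  68  92  94
  144]
 [ 67  64  68  65  63  43  54  85 106 102 101 102  99  90  59  80  91  95
  132]
 [ 71  
[... 3057 characters left out ...]
48 156 155 161 152 153 161 151 148 157 168 175
  174 178 178 180]
 [157 154 154 149 155 152 148 157 152 156 152 152 150 152 147 149 153 174
  178 174 179 176]
 [153 149 156 152 153 147 152 149 153 154 160 149 156 149 145 152 157 183
  173 172 179 170]
 [ 54  52  53  55  59  58  58  58  63  63  62  70  71  74  63  83  86 138
  171 176 175 173]
 [ 90  91  90  90  90  89  88  88  87  86  86  85  83  84  84  82  83  81
   82 123 177 170]
 [108 108 108 107 107 106 105 106 106 105 105 103 103 103 102 101 101 100
  100 131 175 176]]
disp wrist (array([ 564. , -144.2]), array([66. , 21.9]), -87.0)
0 [[646.4, 205.6], [643.2, 79.5]]
15 [[643.9, 203.1], [640.7, 78.5]]
45 [[638.8, 198.1], [635.8, 76.3]]
```

Run:
```python
from rel import *
i,c=m("pics/w14.png","w14.npy");r=lambda uv,z:ray("",uv,z,c).round(1).tolist()
print("cam",np.round(c["cam_to_world"][:3,3]))
print("far rim",r([[400,67.5]],42),"right",r([[427,95]],42),"near z42/z0",r([[397,122.5]],42),r([[397,122.5]],0),"left z42/0",r([[363,98]],42),r([[363,98]],0))
print("calc back bottom",r([[390,139]],0),"top",r([[390,141.5]],30))
```

```text
cam [616.  -7. 419.]
far rim [[662.5, -133.8]] right [[637.6, -167.4]] near z42/z0 [[607.1, -140.6]] [[606.1, -155.5]] left z42/0 [[629.6, -99.8]] [[631.1, -110.2]]
calc back bottom [[586.0, -150.4]] top [[585.3, -140.6]]
```

The pot centre is at about (634,-138.4), which leaves a 20 mm gap. Regrip it centred and move it +10 mm in x.

Request:
move_arm([
  [[2.5,-3.1,0],[0,0,0],0.8],
  [[2.5,-3.1,0],[0,0,0],0.8],
  [[2.6,-3.2,0],[0,0,0],0.8],
  [[2.5,-3.2,-2],[0,0,0],0.8],
  [[0,0,-4],[0,0,0],0.8],
  [[0,0,-4],[0,0,0],0.8],
  [[0,0,-4],[0,0,0],0.8],
  [[0,0,0],[0,0,0],0.8],
  [[0,0,0],[0,0,0],0.8],
  [[0,0,0],[0,0,0],0.8],
])

```text
t: 31.1
eef_pos: [634.7, -138.4, 111.2]
tcp_rot: [3.141, -0.002, 0.074]
ft_force: [-0.7, 0.5, 0.2]
opening: 0.798
grip_force: 0.0
```

Run:
```python
from rel import *
c=camera_info("wrist");i=read_camera("wrist");cv2.imwrite("pics/w15.png",i);s=state();print(s["eef_pos"],s["tcp_rot"],s["opening"])
e=s["eef_pos"];u,v=proj("",[e[0],e[1],42],c)[0].astype(int);print(u,v)
g=cv2.cvtColor(cv2.GaussianBlur(i,(3,3),0),cv2.COLOR_BGR2HSV)[...,2];print(g[v-60:v+60:5,u-50:u+56:5])
```

```text
[ 634.70294434 -138.31445775  111.45388013] [ 3.14030514e+00 -2.86770312e-03  7.40758616e-02] 0.7970831218532953
274 220
[[181 183 189 181 161 164 155 158 161 160 162 154 160 159 181 195 184 182
  187 184 186 185]
 [183 181 182 160 160 158 160 160 156 156 161 156 161 163 159 185 183 183
  185 185 184 180]
 [186 188 190 164 156 154 157 162 158 156 156 163 157 163 159 174 183 184
  184 185 183 184]
 [187 189 166 157 157 155 158 128  19   6   7   5  10  98 125 141 191 181
  191 191 185 179]
 [190 188 160 158 157 154  29   6   7   7   5   5   4   6  12  72  97 120
  181 186 178 186]
 [188 188 162 154 165  31   8  12  23  29  31  26  19   7   5  13  99 104
  103 125 159 159]
 [184 192 177 158 109   8  28  40  88 107  93  52  79  63  21   5  72  98
  102 107  98 100]
 [186 184 185 161  25  29  61 101 120  75  52  53  61  62  62  14   5 102
   99 101 102 100]
 [185 181 177 163  30  60  68 115 117  61  55  72  66  62  62  61  14  94
   97  97 101 100]
 [180 183 181 112  48  60 116 116 118  63  67  59  50  63  62  63  46  38
   99 101  98 100]
 [190 185 185  33  58  61  99 125  94  63  65  53
[... 553 characters left out ...]
8  39  36  17   4   5  35 100
   96  97  97  97]
 [156 167 156 154 166  46  12   5   5   4   6   7   5   4   7  31  74  87
   94  80  99  98]
 [157 153 157 159 157 157 126  15   9   6   6   6   9  15  53  71  72  70
   74  69  83  97]
 [159 160 152 154 155 157 159 155 145 115  98 113  79  75  70  73  71  69
   71  72  79 104]
 [104  35  33  35  33  33  32  33  32  32  33  31  29  30  31  32  32  32
   33  34  37  99]
 [ 58  54  36  37  39  52  55  47  34  38  44  37  36  37  37  37  36  36
   35  37  37  80]
 [ 67  66  65  64  65  59  64  63  61  60  45  39  39  38  38  39  38  38
   40  39  39  42]
 [110 111 111 111 112 111 111 112 112 112 111 110 107 101  90 109 109 105
  109 109 109  86]]
```

The far edge seen from here is the pot's base, not its rim, which explains the earlier 9 mm grip offset. The gripper is now centred on the pot. Next: grip, shift and set down.

Request:
move_arm([
  [[-0.1,0,-4],[0,0,0],0.8],
  [[0,0,-4],[0,0,0],0.8],
  [[0,0,-2.1],[0,0,0],0.8],
  [[0,0,0],[0,0,0],0.8],
  [[0,0,0],[0,0,0],0.8],
  [[0,0,0],[0,0,0],0.4],
  [[0,0,0],[0,0,0],0.4],
  [[0,0,0],[0,0,0],0.4],
  [[0,0,0],[0,0,0],0.4],
  [[0,0,0],[0,0,0],0.4],
])

```text
t: 32.15
eef_pos: [633.2, -138.0, 9.6]
tcp_rot: [3.141, -0.002, 0.074]
ft_force: [-0.4, 0.5, 8.1]
opening: 0.605
grip_force: 30.0
```

Request:
move_arm([
  [[0,0,0.8],[0,0,0],0.4],
  [[0.5,0.05,0.4],[0,0,0],0.4],
  [[0.5,0.05,0],[0,0,0],0.4],
  [[0,0,0],[0,0,0],0.4],
  [[0,0,-0.6],[0,0,0],0.4],
  [[0,0,-0.6],[0,0,0],0.4],
  [[0,0,0],[0,0,0],0.4],
  [[0,0,0],[0,0,0],0.4],
])

```text
t: 32.95
eef_pos: [642.9, -136.8, 8.3]
tcp_rot: [3.141, -0.001, 0.074]
ft_force: [0.2, 2.2, 6.2]
opening: 0.601
grip_force: 30.0
```

Opening 0.605 means a full-diameter grip. Release and go back to the same viewpoint.

Request:
move_arm([
  [[0,0,0],[0,0,0],0.7],
  [[0,0,0],[0,0,0],0.78],
  [[0,0,0],[0,0,0],0.78],
  [[0,0,3],[0,0,0],0.78],
  [[0,0,5],[0,0,0],0.78],
  [[0,0,5],[0,0,0],0.78],
  [[-3,3,3],[0,0,0],0.78],
  [[-3,3,3],[0,0,0],0.78],
  [[-3,4,3],[0,0,0],0.78],
  [[-2,2.5,2],[0,0,0],0.78],
])

```text
t: 33.95
eef_pos: [537.7, -18.4, 243.2]
tcp_rot: [3.141, -0.001, 0.074]
ft_force: [0.8, 0.7, 0.5]
opening: 0.781
grip_force: 0.0
```

Request:
move_arm([
  [[0,0,0],[0,0,0],0.78],
  [[0,0,0],[0,0,0],0.78],
  [[0,0,0],[0,0,0],0.78],
])

```text
t: 34.25
eef_pos: [539.5, -20.4, 240.9]
tcp_rot: [3.142, 0.001, 0.074]
ft_force: [0.4, -0.0, -0.7]
opening: 0.777
grip_force: 0.0
```

Run:
```python
from rel import *
c=camera_info("wrist");i=read_camera("wrist");s=state();print(s["eef_pos"])
print("cam",np.round(c["cam_to_world"][:3,3]))
u,v=proj("",[643,-137,42],c)[0].astype(int)
P=blob(i,(u-45,v-40,u+45,v+42),(0,0,0),(179,255,70));print(u,v,P.min(0),P.max(0))
l,r,t,b=[P[k] for k in(P[:,0].argmin(),P[:,0].argmax(),P[:,1].argmin(),P[:,1].argmax())]
for n,p in zip("lrtb",(l,r,t,b)):print(n,p,[ray("",[p],z,c).round(1).tolist() for z in(42,0)])
Q=blob(i,(u-50,v+40,u+60,v+120),(40,60,15),(85,255,255));print("disp",rect(ray("",Q,30,c)))
g=cv2.cvtColor(i,cv2.COLOR_BGR2HSV)[...,2];k=proj("",[585,-140,30],c)[0].astype(int);print(k,g[k[1]-20:k[1]+12,k[0]].tolist())
Q=blob(i,(215,130,310,260),(95,60,10),(130,255,150));print("felt",rect(ray("",Q,12,c)))
Q=blob(i,(215,130,310,260),(8,90,40),(22,255,255));print("stamp",rect(ray("",Q,32,c)))
```

```text
[539.55118427 -20.53256902 240.67439855]
cam [623. -15. 412.]
393 93 [358.  62.] [421. 120.]
l [358.  90.] [[[643.3, -99.6]], [[645.6, -109.3]]]
r [421.  95.] [[[643.2, -165.9]], [[645.5, -183.1]]]
t [395.  62.] [[[672.8, -133.2]], [[678.4, -146.7]]]
b [388. 120.] [[[615.6, -135.9]], [[614.8, -149.7]]]
disp (array([ 562.8, -144.4]), array([65.8, 19.7]), -87.0)
[383 147] [179, 179, 181, 182, 178, 175, 181, 182, 178, 155, 155, 157, 155, 153, 152, 153, 152, 141, 78, 40, 46, 70, 88, 101, 109, 105, 106, 104, 103, 70, 20, 19]
felt (array([511.5,  11.3]), array([95.6, 55.5]), 3.9)
stamp (array([510.3,  12.8]), array([65. , 33.4]), 3.4)
```

The pot is now at (644,-137.5), a gap of about 30 mm. The pad, stamp and stapler all check out.

```bash
python3 -c "
from cell import env
print(env.job_done())"
```

```text
the job is handed in; nothing more can be done
None
```

I handed the job in at about 34 s, done in the order asked: ink pad beside the clipboard, stamp on its felt, stapler behind the clip end and pot behind the calculator, with measured gaps of about 30 mm; the pot went down about 10 mm too close at first and was regripped and moved, and the handed-in check gave no verdict.

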